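# Lower the video microscope to its gauge mark

### The job

The microscope on the bench still stands too high over the slide. With a light fingertip, roll one of its knurled focus wheels, stroke by stroke, to lower the head until the black pointer stands on the red gauge mark of the scale, without running far below the mark; then take the hand away. Do not pinch the wheel, do not push on the head itself, and leave the bottles and the slide box where they stand.

Things in the scene. Friction and masses are not known exactly. Their poses are not given: they have to be found in the camera images.
- stand: Cream pillar stand of a video microscope, heavy, fixed. Origin: on the bench under the pillar's axis; x to its front (lens side), y to its left, z up. Base 240 x 170 x 15 mm high (x -50 to +190, y -85 to +85). Pillar 22 mm dia., top at z = 280. The focus block (58 mm high, y -28 to +28, x -20 to +40) is clamped at a height that varies, never slips, and carries wheels, head, scale and mark
- wheel_left (a point): Centre of the left knurled focus wheel (dark, aluminium end face): 48 mm dia., 28 mm wide, level axle along the stand's y. At x = +22, y = +64 mm in the stand's frame, 150 to 180 mm above the bench; axes are the stand's, the point does not turn. The rim's top is 24 mm above it, with nothing above; the wheel's inner face is at y = 50, the white scale (right side only) reaches out to y = -48
- wheel_right (a point): Centre of the right focus wheel, the same at y = -64 mm. Both wheels are fixed on one axle and turn together; either may be used. Rolling the top of a wheel towards the lens (stand's +x) lowers the head by rack and pinion, 6.0 mm per radian, that is 0.25 mm per mm of rim travel; the other way raises it
- wheels: The pair of wheels on their axle; origin midway between them, turns with them. They turn stiffly, without spring or play, and stay where left: 2 to 4 N along the rim turn them, so a downward press of about 5 to 10 N rolls them without slip. They are rigid: a press or pinch above 40 N is too much
- head: Moving head: carriage 42 mm wide, 70 high; lens tube 38 mm dia. pointing down, its axis 105 mm in front of the pillar's; grey camera 42 x 42 x 38 mm on top, up to 98 mm above the axle, within 21 mm of the stand's middle plane. Origin: middle of the carriage's rear face, 48 mm in front of the pillar's axis; axes are the stand's. Slides only up and down. Not to be touched
- pointer (a point): Middle of the front face of the head's black pointer, a level blade 2 mm thick and 18 mm long in front of the white scale, which is to the right of the guide (stand's -y side) and faces front; axes are the stand's
- mark (a point): Middle of the front face of the red gauge mark, a clip 6 mm high and 30 mm wide on the white scale, straight below the pointer (14 to 30 mm lower at the start; the two points lie within 5 mm of one upright line). The job is done when the pointer is at the height of this point, within the red; axes are the stand's
- lens_tip (a point): Lower end of the lens, over the specimen slide on the base (slide top at 19 mm above the bench)
- amber_bottle: Amber glass bottle, 68 mm diameter, 125 mm high, 0.3 kg, stands loose beside the stand; origin under its middle. Leave alone
- media_bottle: Clear glass jar with blue cap, 60 mm diameter, 105 mm high, 0.22 kg, stands loose beside the stand; origin under its middle. Leave alone
- slide_box: Yellow slide box, 87 x 38 x 35 mm high, lies loose beside the stand; origin under its middle. Leave alone

How it is judged:
By the outcome, as a careful person would: the job done as asked, in the order asked, and still so for the second after the job is handed in, with the robot touching nothing.
It also fails if it takes over 64 s, if anything falls off the work surface, if the arm or the gripper's body presses on something with over 40 N, if the wrist force passes 120 N, or if a joint passes its speed limit or range.

### The arm

A 6-joint arm with a two-finger parallel gripper is mounted at the origin on the work surface. World frame = base frame: x ahead of the robot, y to its left, z up, the work surface at z = 0. Lengths are in m, angles in rad, forces in N, time in s.
With the tool pointing down it reaches from about 0.275 to 0.825 m from the base axis. Payload 4.9 kg.
Tool frame: the origin (TCP) lies midway between the tips of the shut fingers; the grasp point (between the pads) lies 19 mm behind it (bot.grip_depth is the distance from the TCP to the grasp point, in m); y points along the fingers, x is the direction in which the jaws open and shut, and the axes are right-handed (so a half turn about y gives the same grasp; the last joint's range is limited). The gripper opens to 85 mm and grips with 20 to 120 N. Pads are 22 mm wide; open, the fingers measure 114 mm over their backs; the gripper's body (76 mm by 85 mm) begins 54 mm behind the grasp point. The pads swing forward as they close: fully open they stand 13 mm farther back than shut.
Start: joints at [1.17, 0.326, -0.193, 1.052, 0, 1.437], TCP at [0.145, 0.531, 0.231] pointing down, gripper open.
Joint ranges: [-2.65, 2.65], [-0.97, 1.79], [-1.3, 1.35], [-1.93, 2.1], [-1.47, 1.37], [-3.14, 3.14]. Speed limits (rad/s): [2.57, 2.57, 3.14, 3.14, 3.14, 3.14].

### API

Orientations are given as a unit quaternion [w, x, y, z].
In Python, from cell import bot gives the robot as it stands. Calls block until the motion is done:
- bot.move_pose(position, orientation): joint-space move of the TCP to a pose.
- bot.move_linear(position, speed=0.15, rotation=None, until_force=None): straight line of the TCP; rotation=None keeps the orientation; speed is the mean speed in m/s. With until_force (N) it stops when the force on the tool has changed by that much, and returns True; else False.
- bot.goto_joints(angles): joint-space move.
- bot.set_gripper(opening, grasp_force=None): opening from 0.0 (shut) to 1.0 (fully open); grasp_force is the grip in N (None keeps the last); returns when the fingers have stopped.
- bot.wait(seconds).
- bot.solve_ik(position, orientation): joint angles nearest the present ones, or None.
- bot.camera(name): name is "scene" or "side" or "wrist"; returns the picture (420x560x3 uint8, red, green, blue); there is no depth.
- bot.calibration(name): a dict with "mtx" (3x3 intrinsics, pixels), "extrinsics" (4x4, takes a point from world to camera coordinates); the wrist camera has in their place "hand_eye" (4x4, takes a point from camera to tool coordinates, whose origin is the TCP and whose axes are the tool frame's). Camera axes: x right, y down, z forward; pixel columns grow to the right and rows downward; lengths in m; the calibration is good to about 2 mm. The wrist camera is an equidistant fisheye: a pixel r from the principal point sees the ray r / f radians off the axis. A picture is of the moment at which its call begins: read the wrist's pose just before it. calibration takes no time and is no camera call.
A pose or a line that the arm cannot do raises bot.PlanningError and nothing moves.
- bot.close_job(): hands the job in, once; it reports no verdict.
Trained networks look in the newest picture that a camera, given by its name, has taken for a name from the list of things; names that differ only in an ending like _2 or _b are one class to them, and where a whole thing is asked for, a point or a joint stands for the part that bears it (a point fixed in the world has none). Each returns a list of dicts, best first, with "confidence" (0 to 1); they miss things now and then, are a little off and sometimes report something else, mostly with a low value. They report only what shows in the picture. A call takes as long as a camera call.
- bot.search_frame(camera, thing): "bbox" ([left, top, width, height] in pixels, round what is visible of it).
Readings, each from a call of its own:
- bot.read_clock(): time.
- bot.read_joint_positions(): joint angles.
- bot.read_joint_vel(): joint speeds.
- bot.read_joint_efforts(): joint torques, N m.
- bot.read_position(): TCP position.
- bot.read_tool_rot(): TCP orientation.
- bot.read_ft_force(): force on the tool from outside, world axes, zero at the start.
- bot.read_moment(): the same for the moment, N m.
- bot.read_gripper_width(): opening from 0.0 (shut) to 1.0 (fully open).
Only numpy, scipy, OpenCV 4.12 (cv2) and the standard library are available. Lean on these libraries where they do the work, as an engineer would, in place of code of your own. Each camera call takes 0.05 s, during which the arm holds its last target.

## Working session

There is one attempt and no reset: what is moved stays moved. The work goes in short steps, each a Python script; the robot and the scene stay as the last script left them, time stands still between calls to the robot, and variables do not carry over. Pictures are saved under pics/ and viewed, and the job is handed in when it is done.

```bash
mkdir -p pics; ls
python3 - <<'E'
from cell import bot
import cv2
print(bot.read_clock(),bot.read_position(),bot.read_tool_rot(),bot.read_gripper_width())
for c in ["scene","side","wrist"]:
    im=bot.camera(c); cv2.imwrite(f"pics/a_{c}.png",im[:,:,::-1])
    print(c,bot.calibration(c))
    for t in ["stand","wheel_left","wheel_right","pointer","mark","head","amber_bottle","media_bottle","slide_box"]:
        r=bot.search_frame(c,t); print(t,[(d['bbox'],round(d['confidence'],2)) for d in r[:3]])
print(bot.read_clock())
E
```

```text
pics
0.0 [0.14478262 0.53000198 0.23049253] [-0.56177146  0.56237341  0.42850659 -0.42957081] 0.9956007138000112
scene {'mtx': array([[514.06143667,   0.        , 287.41413164],
       [  0.        , 514.06143667, 202.99997785],
       [  0.        ,   0.        ,   1.        ]]), 'extrinsics': array([[ 6.43007588e-01,  7.65859784e-01,  1.84635662e-04,
        -4.29090072e-01],
       [ 6.18797435e-01, -5.19393551e-01, -5.89338675e-01,
        -2.12814874e-01],
       [-4.51254891e-01,  3.79063492e-01, -8.07886064e-01,
         1.42682583e+00],
       [ 0.00000000e+00,  0.00000000e+00,  0.00000000e+00,
         1.00000000e+00]])}
stand [([258.5, 143.6, 116.4, 128.6], 0.83)]
wheel_left [([267.9, 147.4, 88.2, 67.5], 0.84)]
wheel_right [([269.2, 146.2, 89.8, 72.7], 0.6), ([275.5, 144.8, 47.4, 73.8], 0.28)]
pointer [([307.7, 150.5, 49.8, 66.2], 0.75)]
mark []
head [([310.6, 149.5, 48.5, 68.0], 0.9)]
amber_bottle [([348.4, 143.2, 20.9, 49.2], 0.61)]
media_bottle [([271.6, 255.2, 27.5, 49.2], 0.84)]
slide_box [([209.3, 254.3, 35.0, 44.1], 0.59)]
side {'mtx': array([[379.96992958,   0.     
[... 737 characters left out ...]
.9, 185.6, 20.1, 31.9], 0.85)]
wrist {'mtx': array([[325.1922621 ,   0.        , 275.72114614],
       [  0.        , 325.1922621 , 212.99639562],
       [  0.        ,   0.        ,   1.        ]]), 'hand_eye': array([[ 9.99999553e-01,  7.48464547e-04,  5.78398422e-04,
        -5.10190468e-04],
       [-3.17501782e-04, -3.10404232e-01,  9.50604603e-01,
        -1.41690172e-01],
       [ 8.91031162e-04, -9.50604362e-01, -3.10403856e-01,
         8.11661320e-02],
       [ 0.00000000e+00,  0.00000000e+00,  0.00000000e+00,
         1.00000000e+00]])}
stand [([98.8, 390.5, 49.2, 29.5], 0.78)]
wheel_left []
wheel_right []
pointer []
mark []
head []
amber_bottle []
media_bottle []
slide_box []
1.5
```

Run:
```python
import cv2
for c,(x,y,w,h) in {"scene":(190,120,200,200),"side":(180,130,160,240)}.items():
    im=cv2.imread(f"pics/a_{c}.png")[y:y+h,x:x+w]
    s=min(800//w,600//h) 
    s= 3 if c=="scene" else 2.5
    cv2.imwrite(f"pics/b_{c}.png",cv2.resize(im,None,fx=s,fy=s,interpolation=cv2.INTER_CUBIC))
```

```text
(no output)
```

View pics/a_scene.png

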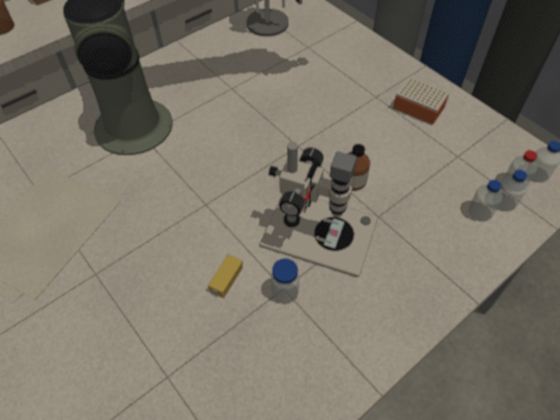

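View pics/a_side.png

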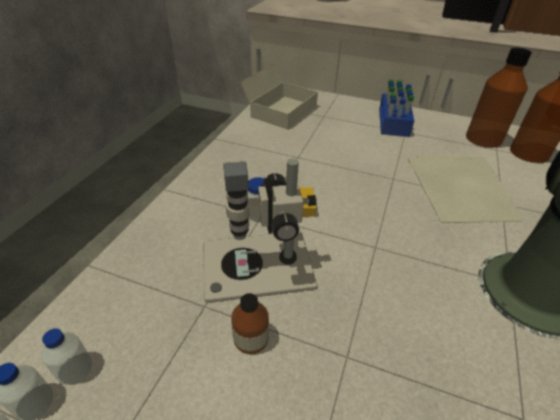

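View pics/b_scene.png

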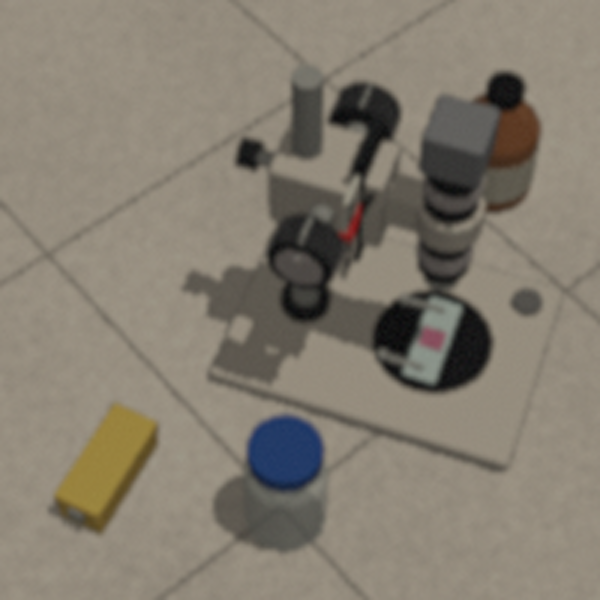

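View pics/b_side.png

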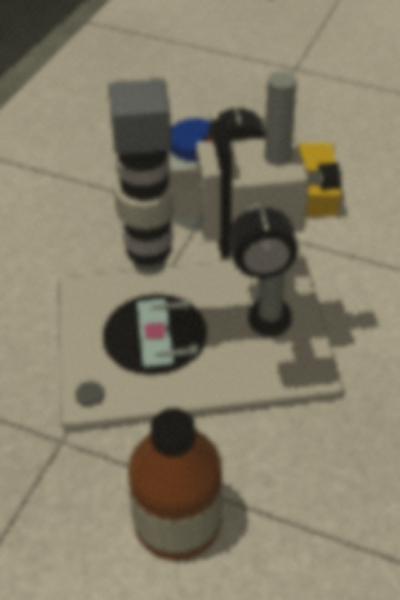

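View pics/a_wrist.png

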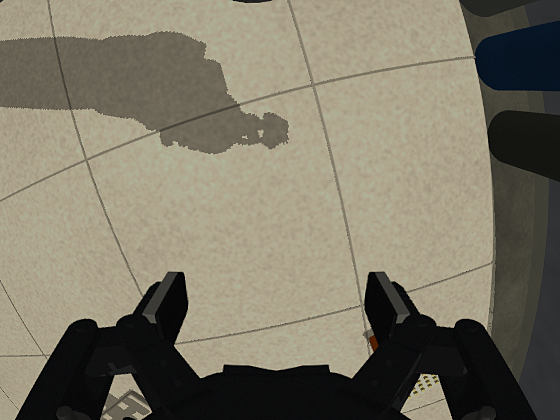

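Both views show the stand with its lens side facing away from the robot. In the scene picture the right wheel (scale side) is the near one at about (290,209). In the side picture the left wheel is near, at about (287,232). I'll fit the stand pose from the base corners, pillar top and wheel faces.

```bash
cat > h.py <<'E'
from cell import bot
import numpy as np, cv2
from scipy.optimize import least_squares
from scipy.spatial.transform import Rotation as R
def proj(c,P):
    k=bot.calibration(c);E=k['extrinsics'];q=np.atleast_2d(P)@E[:3,:3].T+E[:3,3]
    q=q@k['mtx'].T
    return q[:,:2]/q[:,2:]
E
cat > fit.py <<'E'
from h import *
S=lambda u,v:(190+u/3,120+v/3)
T=lambda u,v:(180+u/2.5,130+v/2.5)
obs=[("scene",(-50,-85,15),S(209,374)),("scene",(190,-85,15),S(505,464)),("scene",(190,85,15),S(566,290)),("scene",(0,0,280),S(307,74)),
("side",(190,-85,15),T(58,281)),("side",(190,85,15),T(65,423)),("side",(-50,85,15),T(342,389)),("side",(0,0,280),T(282,80)),
("scene",(22,-78,None),S(298,268)),("side",(22,78,None),T(267,256))]
def f(p,full=False):
    r=[]
    for c,m,o in obs:
        m=np.array([m[0]/1e3,m[1]/1e3,p[3] if m[2] is None else m[2]/1e3])
        a=p[2];w=np.array([p[0]+np.cos(a)*m[0]-np.sin(a)*m[1],p[1]+np.sin(a)*m[0]+np.cos(a)*m[1],m[2]])
        r.append(proj(c,w)[0]-o)
    return np.ravel(r)
for a0 in [0,1.5,3,-1.5]:
    s=least_squares(f,[.4,.3,a0,.165]);print(s.x,s.cost)
    if s.cost<100: print(s.fun.reshape(-1,2).round(1))
E
python3 fit.py
```

```text
[0.53139849 0.12415114 0.53422812 0.17756611] 10.191920333216272
[[-1.6 -0.8]
 [ 0.8 -0.1]
 [-1.5 -1.6]
 [-1.   0.5]
 [-1.  -1.4]
 [-2.2  0.8]
 [ 0.5 -0.1]
 [-0.7 -0.1]
 [-0.6 -0.3]
 [-0.6  0.2]]
[0.5313985  0.12415114 0.53422812 0.17756611] 10.19192033321596
[[-1.6 -0.8]
 [ 0.8 -0.1]
 [-1.5 -1.6]
 [-1.   0.5]
 [-1.  -1.4]
 [-2.2  0.8]
 [ 0.5 -0.1]
 [-0.7 -0.1]
 [-0.6 -0.3]
 [-0.6  0.2]]
[0.5313985  0.12415114 0.53422813 0.17756611] 10.191920333216654
[[-1.6 -0.8]
 [ 0.8 -0.1]
 [-1.5 -1.6]
 [-1.   0.5]
 [-1.  -1.4]
 [-2.2  0.8]
 [ 0.5 -0.1]
 [-0.7 -0.1]
 [-0.6 -0.3]
 [-0.6  0.2]]
[0.53139849 0.12415114 0.5342281  0.17756611] 10.191920333219999
[[-1.6 -0.8]
 [ 0.8 -0.1]
 [-1.5 -1.6]
 [-1.   0.5]
 [-1.  -1.4]
 [-2.2  0.8]
 [ 0.5 -0.1]
 [-0.7 -0.1]
 [-0.6 -0.3]
 [-0.6  0.2]]
```

```bash
cat >> h.py <<'E'
SX,SY,A,WZ=0.5314,0.1242,0.5342,0.1776
def W(x,y,z): # stand mm -> world m
    x/=1e3;y/=1e3;z/=1e3
    return np.array([SX+np.cos(A)*x-np.sin(A)*y,SY+np.sin(A)*x+np.cos(A)*y,z])
def quat(sign=1,tilt=0.):
    ty=np.array([0,0,-1.]);tz=sign*np.array([np.cos(A),np.sin(A),0]);tx=np.cross(ty,tz)
    M=np.stack([tx,ty,tz],1)
    q=R.from_matrix(M)
    q=R.from_rotvec(tilt*np.array([-np.sin(A),np.cos(A),0]))*q
    x,y,z,w=q.as_quat();return [w,x,y,z]
E
python3 - <<'E'
from h import *
print(R.from_quat(np.roll(bot.read_tool_rot(),-1)).as_matrix().round(2))
for s in(1,-1):
  for y in (-72,72):
    for z in (202,300,420):
      q=bot.solve_ik(W(22,y,z),quat(s)); print(s,y,z,W(22,y,z).round(3),None if q is None else np.round(q,2))
E
```

```text
[[ 0.26 -0.   -0.96]
 [ 0.96  0.    0.26]
 [ 0.   -1.    0.  ]]
1 -72 202 [0.587 0.073 0.202] [-0.    0.42 -0.13  1.02  0.    2.61]
1 -72 300 [0.587 0.073 0.3  ] [-0.    0.37  0.05  1.25  0.    2.61]
1 -72 420 [0.587 0.073 0.42 ] [-0.    0.37  0.35  1.55  0.    2.61]
1 72 202 [0.514 0.197 0.202] [ 0.23  0.35 -0.24  0.98  0.    2.84]
1 72 300 [0.514 0.197 0.3  ] [ 0.23  0.29 -0.06  1.21  0.    2.84]
1 72 420 [0.514 0.197 0.42 ] [0.23 0.28 0.22 1.51 0.   2.84]
-1 -72 202 [0.587 0.073 0.202] [-0.    0.42 -0.13  1.02  0.   -0.53]
-1 -72 300 [0.587 0.073 0.3  ] [-0.    0.37  0.05  1.25  0.   -0.53]
-1 -72 420 [0.587 0.073 0.42 ] [-0.    0.37  0.35  1.55  0.   -0.53]
-1 72 202 [0.514 0.197 0.202] [ 0.23  0.35 -0.24  0.98  0.   -0.3 ]
-1 72 300 [0.514 0.197 0.3  ] [ 0.23  0.29 -0.06  1.21  0.   -0.3 ]
-1 72 420 [0.514 0.197 0.42 ] [ 0.23  0.28  0.22  1.51  0.   -0.3 ]
```

```bash
cat >> h.py <<'E'
def shot(name,things=("pointer","mark","wheel_right")):
    p=bot.read_position();q=bot.read_tool_rot()
    im=bot.camera("wrist"); cv2.imwrite(f"pics/{name}.png",im[:,:,::-1])
    return im,p,R.from_quat(np.roll(q,-1)).as_matrix()
def pix2ray(uv,p,M):
    k=bot.calibration("wrist");f=k['mtx'][0,0];c=k['mtx'][:2,2];H=k['hand_eye']
    d=np.array(uv)-c;r=np.hypot(*d);th=r/f
    v=np.array([*(d/max(r,1e-9)*np.sin(th)),np.cos(th)])
    return p+M@H[:3,3],M@H[:3,:3]@v
def wproj(P,p,M):
    k=bot.calibration("wrist");f=k['mtx'][0,0];c=k['mtx'][:2,2];H=k['hand_eye']
    v=H[:3,:3].T@(M.T@(P-p)-H[:3,3]);v/=np.linalg.norm(v)
    th=np.arccos(v[2]);return c+f*th*v[:2]/np.hypot(v[0],v[1])
def stand(P):
    d=P-np.array([SX,SY,0]);return np.array([np.cos(A)*d[0]+np.sin(A)*d[1],-np.sin(A)*d[0]+np.cos(A)*d[1],d[2]])*1e3
E
python3 - <<'E'
from h import *
bot.set_gripper(0.0)
bot.move_linear(bot.read_position()+[0,0,.17],speed=.3)
bot.move_pose(W(2,-72,380),quat())
bot.move_linear(W(10,-72,250),speed=.2)
im,p,M=shot("c1")
print(bot.read_clock(),p,bot.read_ft_force(),bot.read_gripper_width())
for t in("pointer","mark","wheel_right","head"): print(t,[(d['bbox'],round(d['confidence'],2)) for d in bot.search_frame("wrist",t)[:2]])
for P in [(22,-64,WZ*1e3),(22,-50,WZ*1e3+24),(22,-78,WZ*1e3+24),(22,-78,WZ*1e3)]: print(P,wproj(W(*P),p,M))
E
```

```text
6.0917 [0.57719396 0.06762575 0.25103812] [-0.4414067  -0.93669318  0.64058012] 0.0026166384466996036
pointer [([59.3, 31.7, 166.7, 157.3], 0.96)]
mark [([199.2, 172.7, 47.2, 17.1], 0.6)]
wheel_right [([57.5, 27.0, 230.4, 280.9], 0.89)]
head [([60.6, 28.3, 162.9, 159.6], 0.62)]
(22, -64, 177.6) [265.09187936 208.55875891]
(22, -50, 201.6) [241.54298251 219.96897659]
(22, -78, 201.6) [286.34314435 220.05758489]
(22, -78, 177.6) [285.2789303  208.58796209]
```

View pics/c1.png

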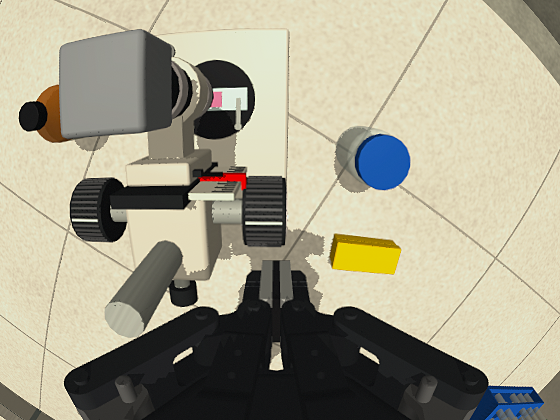

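The picture confirms the fit: the right wheel's rim spans columns 244–286 against a predicted 241–286. The red mark is near (225,181) and the pointer is just above it. Next I'll zoom in on the scale.

Run:
```python
import cv2
im=cv2.imread("pics/c1.png")[145:215,170:270]
cv2.imwrite("pics/c1z.png",cv2.resize(im,None,fx=8,fy=8,interpolation=cv2.INTER_NEAREST))
```

```text
(no output)
```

View pics/c1z.png

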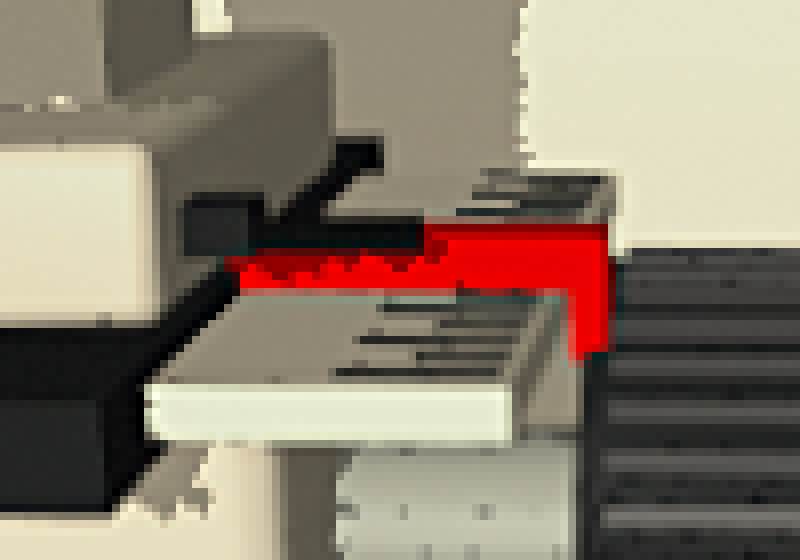

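Run:
```python
from h import *
bot.move_linear(W(10,-100,270),speed=.25)
bot.move_linear(W(110,-100,270),speed=.25)
im,p,M=shot("c2")
print(bot.read_clock(),p,stand(p))
for t in("pointer","mark"): print(t,[(d['bbox'],round(d['confidence'],2)) for d in bot.search_frame("wrist",t)[:2]])
u,v=map(int,wproj(W(50,-40,170),p,M)); print(u,v)
z=im[v-35:v+35,u-50:u+50,::-1]
cv2.imwrite("pics/c2z.png",cv2.resize(z,None,fx=8,fy=8,interpolation=cv2.INTER_NEAREST))
```

```text
7.1833 [0.67621444 0.09495276 0.26868051] [109.74703994 -98.90505984 268.68050922]
pointer [([61.4, 184.1, 141.1, 134.3], 0.7)]
mark [([184.5, 284.5, 35.3, 16.2], 0.75), ([62.5, 182.7, 138.5, 136.9], 0.32)]
207 278
```

View pics/c2z.png

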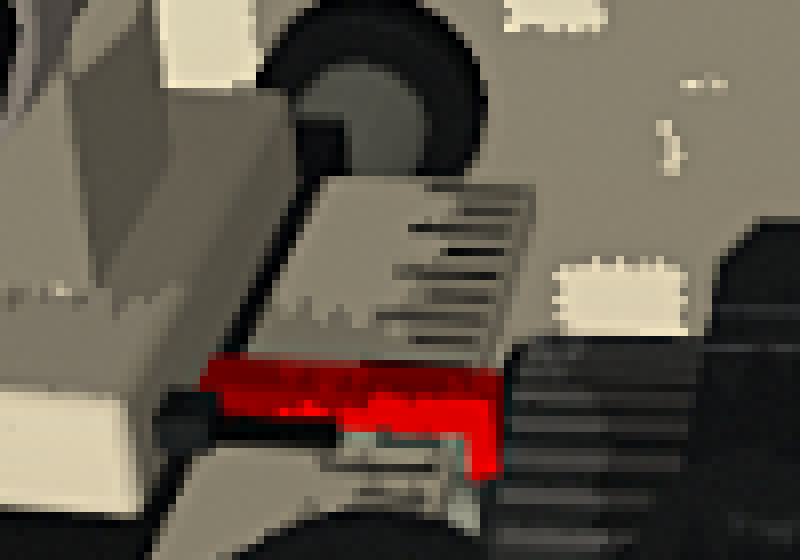

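View pics/c2.png

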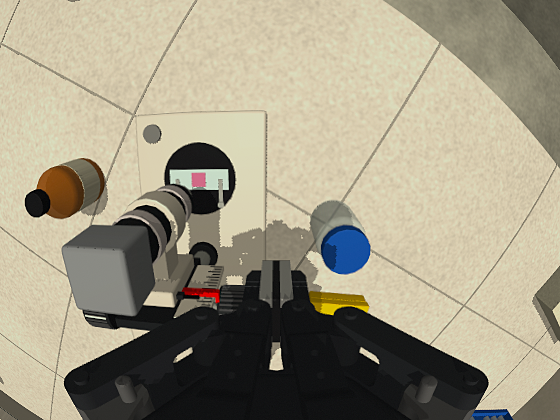

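```bash
cat > tri.py <<'E'
from h import *
p1=np.array([0.57719396,0.06762575,0.25103812]);p2=np.array([0.67621444,0.09495276,0.26868051])
w,x,y,z=quat();M=R.from_quat([x,y,z,w]).as_matrix()
def tri(a,b):
    a=(170+a[0]/8,145+a[1]/8);b=(157+b[0]/8,243+b[1]/8)
    o1,d1=pix2ray(a,p1,M);o2,d2=pix2ray(b,p2,M)
    s=np.linalg.lstsq(np.stack([d1,-d2],1),o2-o1,rcond=None)[0]
    P1=o1+s[0]*d1;P2=o2+s[1]*d2
    return stand((P1+P2)/2).round(1),np.linalg.norm(P1-P2)*1e3
print("ptr bot",tri((422,218),(336,418)))
print("ptr rear/top",tri((422,247),(336,446)))
print("mark bot front R",tri((607,224),(503,360)))
print("mark top front R",tri((607,234),(503,398)))
print("mark top rear R",tri((607,350),(500,478)))
print("scale bottom R",tri((615,176),(533,186)))
E
python3 tri.py
```

```text
ptr bot (array([ 52.1, -39. , 200.2]), np.float64(0.4378037362542823))
ptr rear/top (array([ 50.4, -39.2, 202.5]), np.float64(0.4533487324100202))
mark bot front R (array([ 47.6, -51.7, 180.7]), np.float64(0.5112892719691211))
mark top front R (array([ 48.4, -52.8, 189.3]), np.float64(1.1129895862373778))
mark top rear R (array([ 39.2, -52.3, 190.4]), np.float64(0.32130258965894254))
scale bottom R (array([ 43.3, -47.9, 133.4]), np.float64(0.01298470590647435))
```

```bash
cat >> h.py <<'E'
YC=-70
def stroke(x0,x1,target=8.,zc=None,verbose=True):
    """hover -> press -> roll x0->x1 -> lift. returns contact z"""
    bot.move_linear(W(x0,YC,225 if zc is None else zc+6),speed=.12)
    f0=bot.read_ft_force()
    hit=bot.move_linear(W(x0,YC,193 if zc is None else zc-6),speed=.015,until_force=5.)
    p=bot.read_position();f=bot.read_ft_force()-f0
    print("hit",hit,stand(p).round(1),f.round(1),round(bot.read_clock(),2))
    if not hit: return None
    z=p[2]*1e3; zret=z; zcmd=z
    x=stand(p)[0]; n=max(1,int(round(abs(x1-x)/3)))
    for k,xx in enumerate(np.linspace(x,x1,n+1)):
        if k: 
            bot.move_linear(W(xx,YC,zcmd),speed=.03)
        for j in range(6 if k==0 else 1):
            f=bot.read_ft_force()-f0
            e=target-f[2]
            if abs(e)<1.5: break
            zcmd-=np.clip(e*.03,-.3,.3)
            if k==0: bot.move_linear(W(xx,YC,zcmd),speed=.02)
        if verbose: print(k,stand(bot.read_position()).round(1),round(zcmd,2),f.round(1))
        if f[2]>25: print("TOO HARD");break
    p=stand(bot.read_position())
    bot.move_linear(W(p[0],YC,p[2]+8),speed=.1)
    print("end",bot.read_clock(),(bot.read_ft_force()-f0).round(1))
    return zret
E
python3 - <<'E'
from h import *
bot.move_linear(W(30,-100,270),speed=.25)
bot.move_linear(W(14,YC,235),speed=.2)
print(stroke(14,20))
im,p,M=shot("d1");print(p.tolist())
E
```

```text
hit True [ 14.1 -70.  201.5] [-1.2  0.5  4.2] 9.85
0 [ 14.3 -70.2 201.4] 200.85 [-0.1  0.6  6.4]
1 [ 17.2 -70.2 201.4] 200.76 [-0.8  1.   5.1]
2 [ 20.3 -70.2 201.4] 200.67 [-0.   0.7  5.1]
end 12.1 [ 0.1 -0.3 -1. ]
201.4777564712152
[0.5845639072230789, 0.07427276822614125, 0.2094143468727257]
```

View pics/d1.png

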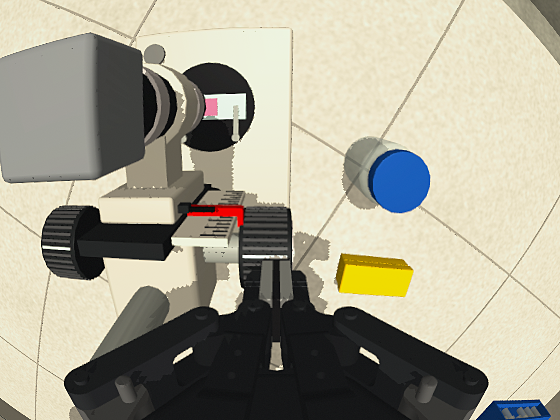

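```bash
sed -i 's/np.clip(e\*.03,-.3,.3)/np.clip(e*.08,-.4,.4)/' h.py
python3 - <<'E'
from h import *
print(stroke(12,32,9.,201.5))
bot.move_linear([0.58456,0.07427,0.20941],speed=.15)
im,p,M=shot("d2");print(p.tolist())
a=cv2.imread("pics/d1.png")[180:250,160:255];b=cv2.imread("pics/d2.png")[180:250,160:255]
cv2.imwrite("pics/d12.png",cv2.resize(np.vstack([a,b]),None,fx=4,fy=4,interpolation=cv2.INTER_NEAREST))
E
```

```text
hit True [ 12.2 -70.1 201.4] [-1.5 -0.   4.6] 12.92
0 [ 12.3 -70.1 201.3] 200.48 [-2.9  0.   8. ]
1 [ 15.6 -70.1 201.4] 200.48 [-2.4  1.1  8.5]
2 [ 18.5 -70.1 201.4] 200.48 [-2.7  1.   8.2]
3 [ 21.4 -70.2 201.4] 200.29 [-1.7  0.9  6.7]
4 [ 24.3 -70.2 201.4] 200.29 [-1.9  0.9  9.1]
5 [ 27.1 -70.2 201.4] 200.29 [-2.   0.1  8.6]
6 [ 30.  -70.3 201.3] 200.12 [-1.7 -0.3  6.9]
7 [ 32.8 -70.3 201. ] 199.95 [-1.3  0.5  6.8]
end 15.6667 [-0.6  0.1  0.5]
201.35497195907155
[0.5839760108888932, 0.07414707288048814, 0.20894654538050184]
```

View pics/d12.png

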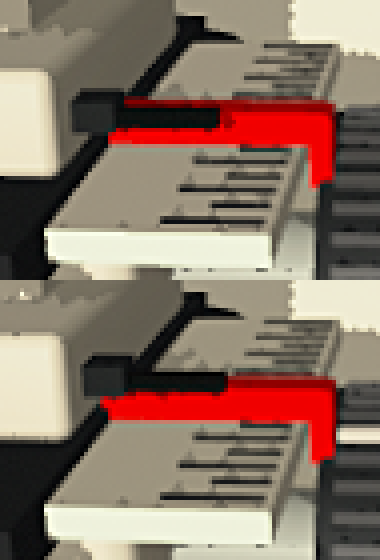

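Run:
```python
from h import *
stroke(11,31,10.,201.5)
bot.move_linear([0.58456,0.07427,0.20941],speed=.15)
im,p,M=shot("d3");print(p.tolist())
bot.move_linear(W(22,-100,250),speed=.2)
bot.move_linear(W(140,-105,260),speed=.3)
im,p,M=shot("e3");print(p.tolist(),bot.read_tool_rot().tolist(),bot.read_clock())
a=cv2.imread("pics/d3.png")[180:250,160:255]
cv2.imwrite("pics/d3z.png",cv2.resize(a,None,fx=8,fy=8,interpolation=cv2.INTER_NEAREST))
u,v=map(int,wproj(W(50,-40,185),p,M)); print(u,v)
cv2.imwrite("pics/e3z.png",cv2.resize(im[v-35:v+35,u-50:u+50,::-1],None,fx=8,fy=8,interpolation=cv2.INTER_NEAREST))
```

```text
hit True [ 11.3 -70.1 201.3] [-0.8 -0.3  5.2] 16.74
0 [ 11.4 -70.1 201.1] 200.27 [-3.  -1.3  9.1]
1 [ 14.7 -70.1 201.4] 200.27 [-2.2 -0.5  8.9]
2 [ 17.7 -70.1 201.4] 200.13 [-1.9 -0.2  8.2]
3 [ 20.7 -70.2 201.4] 200.13 [-1.2  0.5  9.3]
4 [ 23.5 -70.2 201.4] 200.13 [-1.4 -0.1  9.6]
5 [ 26.2 -70.2 201.4] 200.13 [-1.9  0.4  9.1]
6 [ 29.  -70.3 201.3] 199.97 [-0.9  1.8  7.9]
7 [ 32.  -70.3 201. ] 199.77 [-0.9  0.4  7.5]
end 19.7417 [ 0.2 -0.1 -0.1]
[0.5839663625256937, 0.07412872142413557, 0.2088834435425183]
[0.7045644137515834, 0.10612995738603824, 0.2576397267316747] [-0.6131001655473176, 0.6156596771728965, -0.35209133169541085, 0.3479986250751127] 21.0333
200 323
```

View pics/d3z.png

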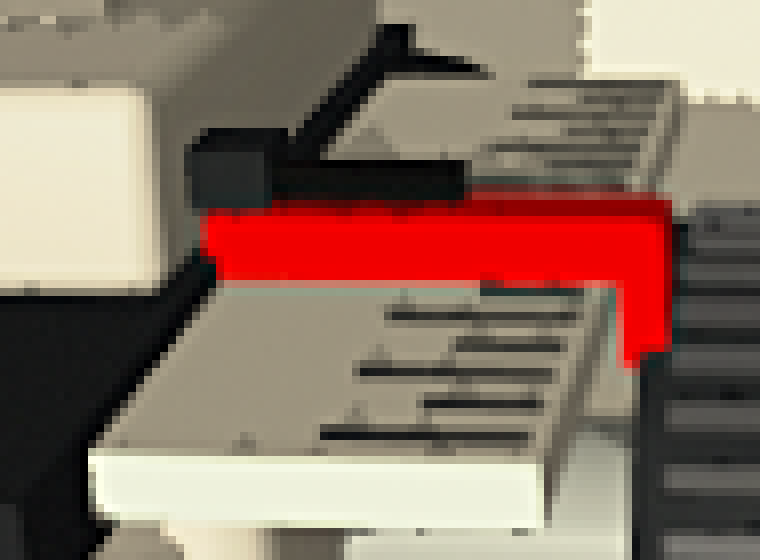

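View pics/e3z.png

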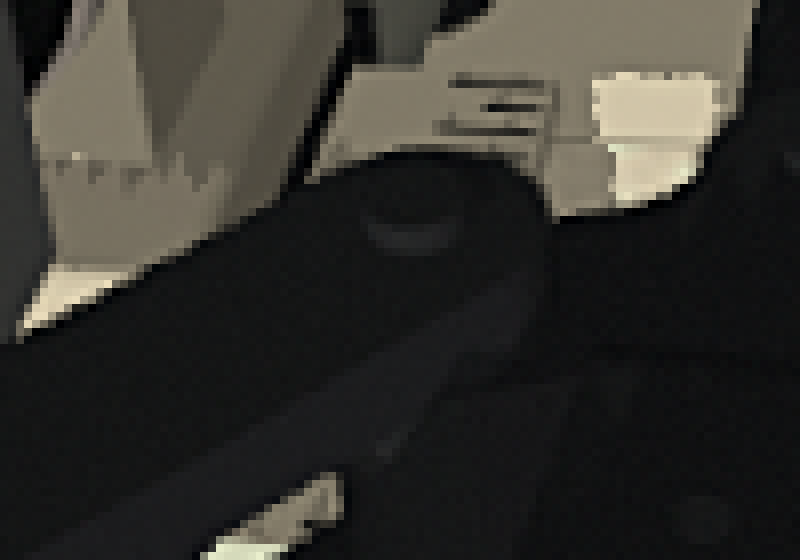

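Run:
```python
from h import *
q=quat(0.35 and 1,0.4); c=[]
bot.move_linear(W(110,-100,270),speed=.25)
im,p,M=shot("c3");print(p.tolist(),bot.read_clock())
cv2.imwrite("pics/c3z.png",cv2.resize(im[243:313,157:257,::-1],None,fx=8,fy=8,interpolation=cv2.INTER_NEAREST))
for t in(.4,.6,-.4,-.6):
    Mt=R.from_quat(np.roll(quat(1,t),-1)).as_matrix()
    print(t,Mt[:,1].round(2), [None if bot.solve_ik(W(90,-115,280),quat(1,t)) is None else 1], wproj(W(50,-40,185),W(90,-115,280),Mt))
```

```text
[0.6756568297659511, 0.09347680364346066, 0.27122223548647184] 21.3583
0.4 [-0.34 -0.2  -0.92] [1] [184.24131286 210.78319591]
0.6 [-0.49 -0.29 -0.83] [None] [181.54865402 186.87990218]
-0.4 [ 0.34  0.2  -0.92] [1] [184.56145479 308.8388613 ]
-0.6 [ 0.49  0.29 -0.83] [1] [182.08135568 333.05202982]
```

View pics/c3z.png

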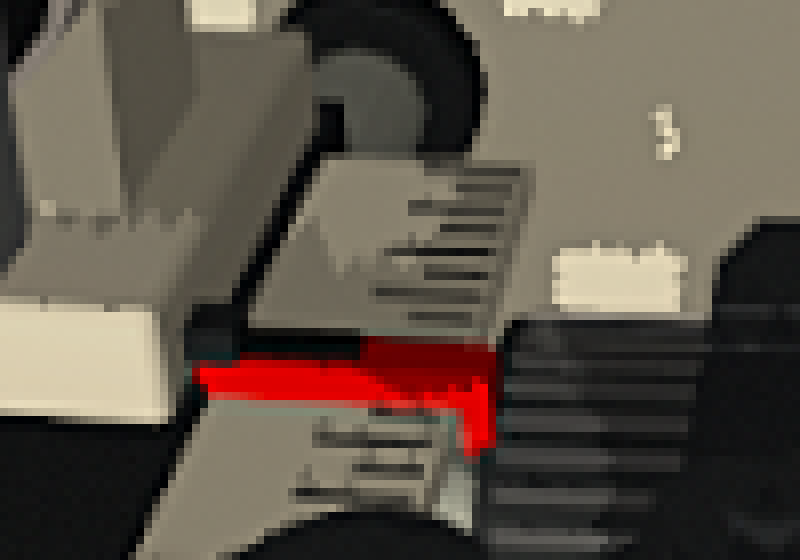

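```bash
cat > tri2.py <<'E'
from h import *
p1=np.array([0.5839663625256937, 0.07412872142413557, 0.2088834435425183]);p2=np.array([0.6756568297659511, 0.09347680364346066, 0.27122223548647184])
w,x,y,z=quat();M=R.from_quat([x,y,z,w]).as_matrix()
def tri(a,b):
    a=(160+a[0]/8,180+a[1]/8);b=(157+b[0]/8,243+b[1]/8)
    o1,d1=pix2ray(a,p1,M);o2,d2=pix2ray(b,p2,M)
    s=np.linalg.lstsq(np.stack([d1,-d2],1),o2-o1,rcond=None)[0]
    P1=o1+s[0]*d1;P2=o2+s[1]*d2
    return stand((P1+P2)/2).round(1),np.linalg.norm(P1-P2)*1e3
print("ptr bot",tri((468,160),(360,330)))
print("ptr top",tri((468,198),(360,360)))
print("mark bot front R",tri((672,192),(498,340)))
print("mark top front R",tri((672,214),(495,376)))
print("mark top rear R",tri((665,350),(493,454)))
print("scale bottom R",tri((682,80),(530,166)))
# predicted pixels of mark/pointer at given z
E
python3 tri2.py
```

```text
ptr bot (array([ 52.2, -39.2, 187.8]), np.float64(0.08321074517732746))
ptr top (array([ 50.5, -39.6, 191. ]), np.float64(0.10741119149699245))
mark bot front R (array([ 48.3, -52.2, 182.4]), np.float64(0.42040912499768196))
mark top front R (array([ 49.4, -53.3, 191.3]), np.float64(0.7272215537108092))
mark top rear R (array([ 40.4, -52.5, 192. ]), np.float64(0.5670973761215913))
scale bottom R (array([ 44. , -48.3, 134.3]), np.float64(0.21950975689234467))
```

Run:
```python
from h import *
best=[]
for t in(.3,.4,.5,.6):
  for x in (90,110,130):
    for z in (200,230):
      q=quat(1,t);Mt=R.from_quat(np.roll(q,-1)).as_matrix();P=W(x,-118,z)
      s=bot.solve_ik(P,q)
      if s is None: continue
      cam=stand(P+Mt@bot.calibration("wrist")['hand_eye'][:3,3])
      print(t,x,z,wproj(W(50,-40,185),P,Mt).round(),round(np.degrees(np.arctan2(cam[2]-185,cam[0]-50))),np.round(s,2))
```

```text
0.3 90 200 [155. 298.] 39 [ 0.05  0.83  0.55  1.56 -0.14  2.68]
0.3 90 230 [166. 265.] 45 [ 0.05  0.83  0.61  1.62 -0.14  2.68]
0.3 110 200 [163. 316.] 36 [ 0.07  0.89  0.65  1.61 -0.13  2.69]
0.3 110 230 [172. 284.] 42 [ 0.07  0.88  0.72  1.68 -0.13  2.69]
0.3 130 200 [170. 332.] 33 [ 0.08  0.94  0.77  1.67 -0.13  2.7 ]
0.3 130 230 [178. 301.] 39 [ 0.08  0.95  0.85  1.74 -0.13  2.7 ]
0.4 90 200 [156. 291.] 34 [ 0.07  0.94  0.73  1.72 -0.17  2.71]
0.4 90 230 [166. 257.] 41 [ 0.07  0.94  0.81  1.8  -0.17  2.71]
0.4 110 200 [164. 308.] 31 [ 0.08  1.01  0.87  1.79 -0.17  2.72]
0.4 110 230 [173. 275.] 38 [ 0.08  1.02  0.96  1.88 -0.17  2.72]
0.4 130 200 [171. 322.] 29 [ 0.09  1.09  1.05  1.89 -0.17  2.73]
0.4 130 230 [178. 290.] 35 [ 0.09  1.14  1.21  2.01 -0.17  2.73]
0.5 90 200 [157. 285.] 30 [ 0.09  1.08  0.97  1.92 -0.21  2.74]
0.5 90 230 [166. 249.] 37 [ 0.09  1.09  1.08  2.01 -0.21  2.74]
0.5 110 200 [165. 300.] 27 [ 0.1   1.2   1.24  2.07 -0.2   2.75]
```

Run:
```python
from h import *
bot.move_pose(W(100,-118,222),quat(1,.4))
im,p,M=shot("f1");print(p.tolist(),M.tolist(),bot.read_clock())
u,v=map(int,wproj(W(50,-40,185),p,M)); print(u,v)
cv2.imwrite("pics/f1z.png",cv2.resize(im[v-35:v+35,u-50:u+50,::-1],None,fx=8,fy=8,interpolation=cv2.INTER_NEAREST))
```

```text
[0.678051769806764, 0.07380353423644503, 0.22043762547227191] [[0.509226227124459, -0.3350584418417943, 0.7927322941315927], [-0.8606325951895579, -0.1977888909605487, 0.4692452351488321], [-0.00043093604575483724, -0.9212032322800139, -0.38908150705344413]] 22.0
166 277
```

View pics/f1z.png

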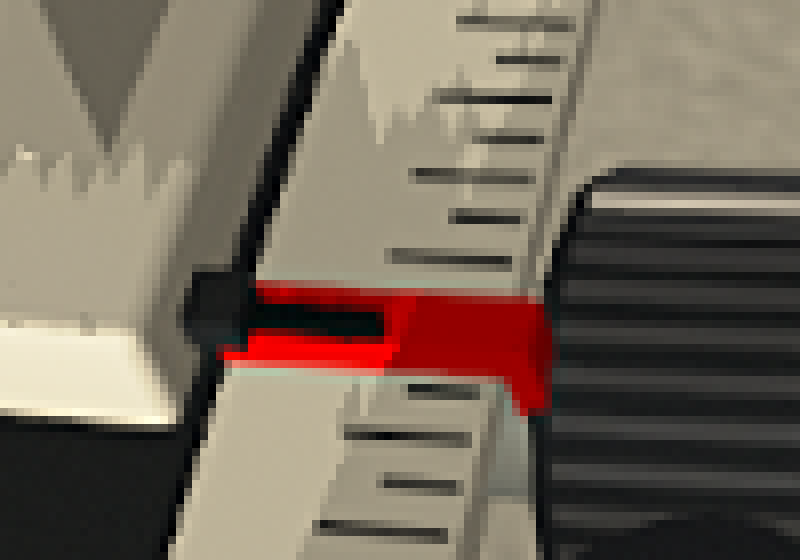

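View pics/f1.png

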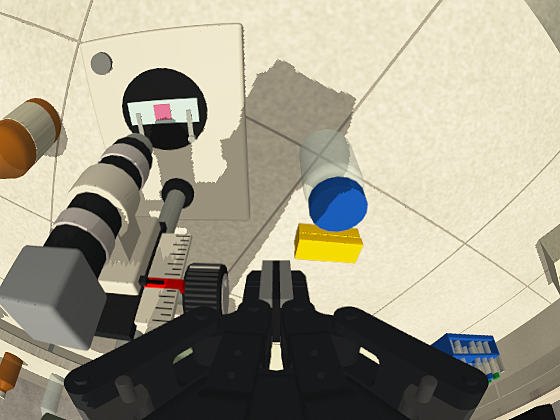

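Run:
```python
from h import *
p=np.array([0.678051769806764, 0.07380353423644503, 0.22043762547227191]);M=np.array([[0.509226227124459, -0.3350584418417943, 0.7927322941315927], [-0.8606325951895579, -0.1977888909605487, 0.4692452351488321], [-0.00043093604575483724, -0.9212032322800139, -0.38908150705344413]])
def at(uv,x):
    o,d=pix2ray((116+uv[0]/8,242+uv[1]/8),p,M); o=stand(o); e=stand(pix2ray((116+uv[0]/8,242+uv[1]/8),p,M)[0]+d)-o
    return (o+(x-o[0])/e[0]*e).round(1)
for n,uv,xs in [("ptr bot front",(384,310),(51.5,52.2,53)),("ptr top",(384,339),(50,51,52.2)),("mark bot",(384,293),(47,48,49)),("mark scale junction top",(384,374),(43,44,45)),("mark bot R",(545,303),(47,48,49)),("scale bot",(560,0),(43,44))]:
    print(n,[at(uv,x).tolist() for x in xs])
```

```text
ptr bot front [[51.5, -39.5, 189.0], [52.2, -39.8, 189.5], [53.0, -40.1, 190.1]]
ptr top [[50.0, -39.5, 191.1], [51.0, -40.0, 191.8], [52.2, -40.5, 192.7]]
mark bot [[47.0, -37.0, 183.8], [48.0, -37.5, 184.5], [49.0, -37.9, 185.3]]
mark scale junction top [[43.0, -37.4, 189.9], [44.0, -37.8, 190.6], [45.0, -38.2, 191.3]]
mark bot R [[47.0, -52.5, 184.1], [48.0, -52.8, 184.8], [49.0, -53.2, 185.6]]
scale bot [[43.0, -45.0, 142.8], [44.0, -45.4, 143.8]]
```

The level view shows the pointer just above mark centre. It gives a remaining gap of about 3.0 mm, and triangulation gives 3.4 mm, so one short stroke of about 12.5 mm should finish it.

Run:
```python
from h import *
bot.move_pose(W(30,-105,250),quat())
bot.move_linear(W(16,YC,212),speed=.2)
stroke(16,28,10.,201.5)
bot.move_linear(W(22,-105,240),speed=.2)
bot.move_pose(W(100,-118,222),quat(1,.4))
im,p,M=shot("f2");print(p.tolist(),bot.read_clock())
u,v=166,277
cv2.imwrite("pics/f2z.png",cv2.resize(im[v-35:v+35,u-50:u+50,::-1],None,fx=8,fy=8,interpolation=cv2.INTER_NEAREST))
def at(uv,x):
    o,d=pix2ray((116+uv[0]/8,242+uv[1]/8),p,M); e=stand(o+d)-stand(o);o=stand(o)
    return (o+(x-o[0])/e[0]*e).round(1)
np.savez("f2.npz",p=p,M=M)
```

```text
hit True [ 16.2 -70.1 201.5] [1.4 0.8 5.8] 24.0
0 [ 16.5 -70.1 201.4] 200.47 [-0.9 -0.4  9. ]
1 [ 19.6 -70.2 201.4] 200.47 [-0.1  0.   9. ]
2 [ 22.6 -70.2 201.4] 200.47 [-0.7  0.   8.6]
3 [ 25.6 -70.2 201.4] 200.47 [-0.  -0.3  9.1]
4 [ 28.5 -70.3 201.4] 200.31 [-0.2 -0.7  8. ]
end 26.0 [ 0.7 -0.  -0.2]
[0.6772407419376398, 0.07404197894027766, 0.22101217020707442] 27.2833
```

View pics/f2z.png

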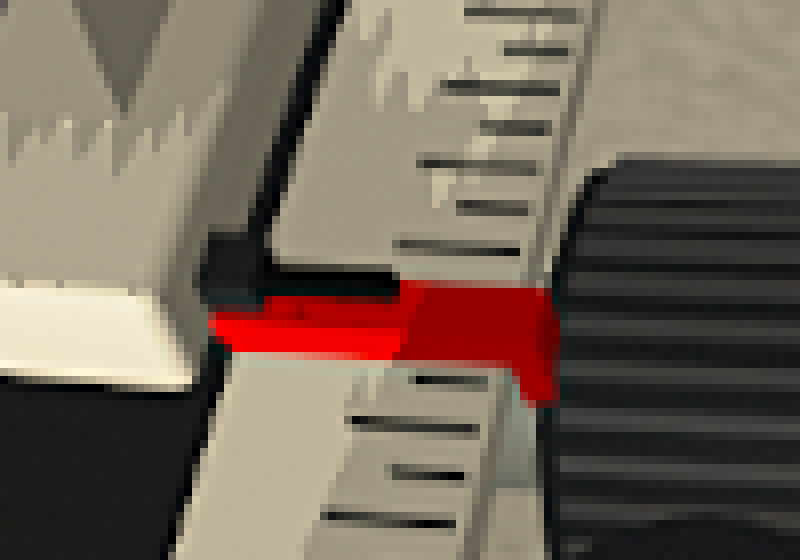

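Run:
```python
from h import *
d=np.load("f2.npz");p,M=d['p'],d['M']
def at(uv,x):
    o,d=pix2ray((116+uv[0]/8,242+uv[1]/8),p,M); e=stand(o+d)-stand(o);o=stand(o)
    return (o+(x-o[0])/e[0]*e).round(1)
for n,uv,xs in [("ptr bot front",(398,270),(51.5,52.2,53)),("ptr top rear",(398,299),(50,51,52.2)),("mark bot",(398,281),(46,47,48,49)),("mark top front",(390,322),(46,47,48,49)),("mark top junction",(398,360),(43,44,45))]:
    print(n,[at(uv,x).tolist() for x in xs])
```

```text
ptr bot front [[51.5, -39.4, 185.7], [52.2, -39.7, 186.2], [53.0, -40.1, 186.8]]
ptr top rear [[50.0, -39.5, 187.7], [51.0, -40.0, 188.5], [52.2, -40.5, 189.4]]
mark bot [[46.0, -37.3, 182.7], [47.0, -37.7, 183.5], [48.0, -38.2, 184.2], [49.0, -38.6, 185.0]]
mark top front [[46.0, -37.6, 187.4], [47.0, -38.1, 188.1], [48.0, -38.5, 188.9], [49.0, -38.9, 189.6]]
mark top junction [[43.0, -38.1, 189.4], [44.0, -38.5, 190.1], [45.0, -38.9, 190.8]]
```

Estimates put the pointer 0 to +1 mm from the mark centre. To pin down the relative depth, I'll triangulate against a steep view.

Run:
```python
from h import *
bot.move_pose(W(22,-100,240),quat())
im,p,M=shot("g2");print(p.tolist(),bot.read_clock())
u,v=map(int,wproj(W(50,-40,187),p,M)); print(u,v)
np.savez("g2.npz",p=p,M=M,u=u,v=v)
cv2.imwrite("pics/g2z.png",cv2.resize(im[v-35:v+35,u-50:u+50,::-1],None,fx=8,fy=8,interpolation=cv2.INTER_NEAREST))
```

```text
[0.6016121082719055, 0.04893330787119613, 0.24160558266132245] 28.1833
182 192
```

View pics/g2z.png

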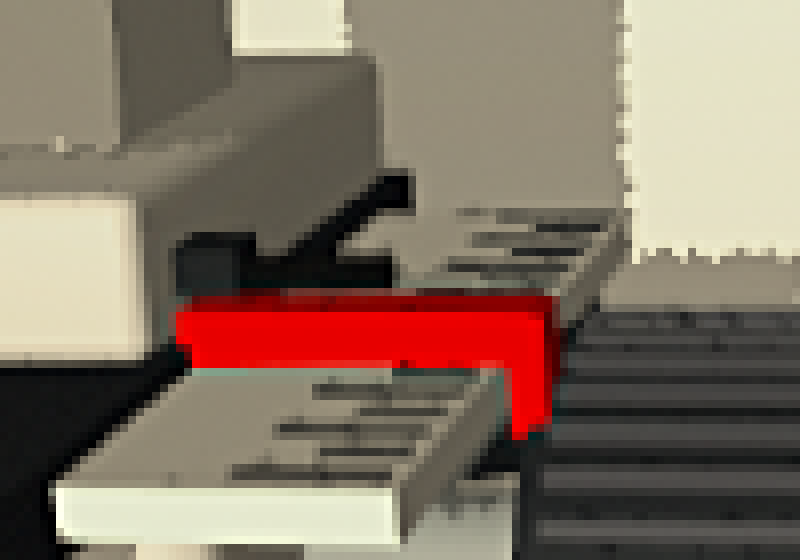

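Run:
```python
from h import *
a=np.load("f2.npz");b=np.load("g2.npz");u,v=int(b['u']),int(b['v'])
def tri(x,y):
    o1,d1=pix2ray((116+x[0]/8,242+x[1]/8),a['p'],a['M']);o2,d2=pix2ray((u-50+y[0]/8,v-35+y[1]/8),b['p'],b['M'])
    s=np.linalg.lstsq(np.stack([d1,-d2],1),o2-o1,rcond=None)[0]
    P1=o1+s[0]*d1;P2=o2+s[1]*d2
    return stand((P1+P2)/2).round(1),round(np.linalg.norm(P1-P2)*1e3,2)
print("ptr bot",tri((398,270),(392,256)))
print("ptr top",tri((398,299),(392,288)))
print("mark bot R",tri((552,289),(558,291)))
print("mark top front R",tri((552,330),(552,312)))
print("mark junction inner",tri((513,367),(510,370)))
print("mark rear bottom-of-clip side",tri((552,404),(548,434)))
```

```text
ptr bot (array([ 52.6, -39.7, 187.3]), np.float64(0.42))
ptr top (array([ 50.4, -39.7, 188.8]), np.float64(0.05))
mark bot R (array([ 49.3, -53. , 186.1]), np.float64(0.44))
mark top front R (array([ 48.6, -53.5, 190.1]), np.float64(0.68))
mark junction inner (array([ 44.3, -49.6, 191.2]), np.float64(0.19))
mark rear bottom-of-clip side (array([ 39.1, -52.2, 191.4]), np.float64(0.43))
```

Run:
```python
from h import *
bot.move_linear(W(0,-130,330),speed=.2)
im=bot.camera("scene");cv2.imwrite("pics/z.png",im[:,:,::-1])
for t in("amber_bottle","media_bottle","slide_box"): print(t,[(d['bbox'],round(d['confidence'],2)) for d in bot.search_frame("scene",t)[:1]])
print(bot.read_ft_force(),bot.read_clock())
bot.close_job()
```

```text
amber_bottle [([342.9, 145.2, 25.9, 43.0], 0.77)]
media_bottle [([270.3, 257.8, 29.3, 44.7], 0.75)]
slide_box [([208.6, 253.0, 34.8, 47.7], 0.91)]
[ 0.07557552  0.56296228 -0.29653942] 29.0167
the job is handed in; nothing more can be done
```

View pics/z.png

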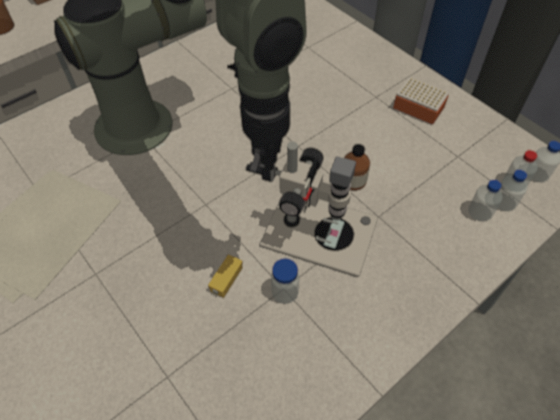

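I lowered the head until the pointer stands on the red mark, then lifted the hand clear and handed the job in at 29 s. I used the shut fingertips on top of the right focus wheel, in four strokes (6, 21, 21 and 12 mm) at about 5 to 10 N, and never touched the head.

- **Pointer height:** The last views put the pointer within about 1 mm of the mark's centre, inside the 6 mm red band. The estimates did not agree exactly, ranging from about 1 mm below to 1 mm above. The 3.1 mm expected from the last stroke matches the 3.0 to 3.4 mm gap measured before it.
- **Surroundings:** In the final scene picture the bottles and the slide box stand where they were, and the hand is clear with about zero force on it.
- **Weak spot:** The last stroke showed a lower sideways force (under 1 N) than the earlier ones, but the follow-up picture shows the pointer did move as expected.

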